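Turn the hatch's turn-buttons over its cover

TASK

A white hatch frame lies face down on the mat with its cover laid in it; three of its four black turn-buttons are still swung open and one is already home. With a fingertip, gently push each open button round by its rib until it points squarely in over the cover, so that all four hold the cover in. Do not pinch or lift anything, do not push the frame out of place, and leave the button that is home, the tin of screws on the cover and the other things on the bench as they are.

Things in the scene. Friction and masses are not known exactly. Their poses are not given: they have to be found in the camera images.
- frame: White steel hatch frame lying face down, loose on a 3 mm rubber mat, 1.6 kg; outer 250 (x) x 230 (y) mm, 22 mm high, a thin flange 7 mm wider at the bottom; rails 36 mm wide, opening 178 x 158 mm. Origin: centre of its underside; z up. A turn-button is riveted to the middle of each rail's top: clip_a on the +x rail, clip_b +y, clip_c -x, clip_d -y.
- cover: Cover of the hatch, laid loose in the frame's opening: white folded rim, grey galvanised back upward, 174 x 154 x 17 mm, 0.7 kg; its back lies 1 mm below the top of the rails. Origin: centre of its underside, axes as the frame's.
- tin: Open aluminium tin of screws standing loose in the middle of the cover, diameter 50, height 40 mm, 0.22 kg. Origin: centre of its base.
- driver: Electric screwdriver, dark blue with black ends, lying on the bench, 230 mm long (its x), 42 mm thick. Origin under its middle, at bench height.
- screw_carton: Open grey carton of screws, 110 x 80 x 40 mm. Origin: centre of its underside.
- washer_carton: Open yellow carton of washers, 120 x 85 x 40 mm. Origin: centre of its underside.
- tape: Roll of brown packing tape lying flat, diameter 104, height 48 mm. Origin: centre of its underside.
- spare_cover: A second cover lying on the bench, white with grey back, 174 x 154 x 17 mm. Origin: centre of its underside.
- clip_a (a joint): Angle of the black turn-button on the frame's +x rail, rad: 0 = its arm points squarely in over the cover, at right angles to the rail; plus = anticlockwise from above; +-1.57 = along the rail. It starts open, 1.1 to 1.9 rad on the plus side. No stop near 0; friction keeps it where it is left (travel +-3.0); 1 to 1.6 N at the rib turns it.
- clip_a_pivot (a point): Centre of clip_a's rivet, at the height of the top of the rail (25 mm above the bench top).
- clip_a_rib (a point): Point in clip_a's finger rib, 30 mm from the rivet along the arm, 15 mm above the rail's top. The arm is a bar 16 mm wide reaching 46 mm from the rivet, its top 7 mm above the rail; on it stands an upright rib 5 mm thick, from 12 to 44 mm from the rivet, its top 21 mm above the rail. The point's x axis points along the arm away from the rivet, z up.
- clip_b (a joint): Angle of the black turn-button on the frame's +y rail, rad: 0 = its arm points squarely in over the cover, at right angles to the rail; plus = anticlockwise from above; +-1.57 = along the rail. It starts open, 1.1 to 1.9 rad on the minus side. No stop near 0; friction keeps it where it is left (travel +-3.0); 1 to 1.6 N at the rib turns it.
- clip_b_pivot (a point): Centre of clip_b's rivet, at the height of the top of the rail (25 mm above the bench top).
- clip_b_rib (a point): Point in clip_b's finger rib, 30 mm from the rivet along the arm, 15 mm above the rail's top. The arm is a bar 16 mm wide reaching 46 mm from the rivet, its top 7 mm above the rail; on it stands an upright rib 5 mm thick, from 12 to 44 mm from the rivet, its top 21 mm above the rail. The point's x axis points along the arm away from the rivet, z up.
- clip_c (a joint): Angle of the black turn-button on the frame's -x rail, rad: 0 = its arm points squarely in over the cover, at right angles to the rail; plus = anticlockwise from above; +-1.57 = along the rail. It starts open, 1.1 to 1.9 rad on the plus side. No stop near 0; friction keeps it where it is left (travel +-3.0); 1 to 1.6 N at the rib turns it.
- clip_c_pivot (a point): Centre of clip_c's rivet, at the height of the top of the rail (25 mm above the bench top).
- clip_c_rib (a point): Point in clip_c's finger rib, 30 mm from the rivet along the arm, 15 mm above the rail's top. The arm is a bar 16 mm wide reaching 46 mm from the rivet, its top 7 mm above the rail; on it stands an upright rib 5 mm thick, from 12 to 44 mm from the rivet, its top 21 mm above the rail. The point's x axis points along the arm away from the rivet, z up.
- clip_d (a joint): Angle of the black turn-button on the frame's -y rail, rad: 0 = its arm points squarely in over the cover, at right angles to the rail; plus = anticlockwise from above; +-1.57 = along the rail. It starts already home, within 0.1 rad of 0. No stop near 0; friction keeps it where it is left (travel +-3.0); 1 to 1.6 N at the rib turns it.
- clip_d_pivot (a point): Centre of clip_d's rivet, at the height of the top of the rail (25 mm above the bench top).
- clip_d_rib (a point): Point in clip_d's finger rib, 30 mm from the rivet along the arm, 15 mm above the rail's top. The arm is a bar 16 mm wide reaching 46 mm from the rivet, its top 7 mm above the rail; on it stands an upright rib 5 mm thick, from 12 to 44 mm from the rivet, its top 21 mm above the rail. The point's x axis points along the arm away from the rivet, z up.
Mind the look-alikes: they are no part of the job. Of the things like the tin, leave any that is blue, purple or red; of the rest the smaller one is meant.

How it is judged:
By the outcome, as a careful person would: the job done as asked, in the order asked, and still so for the second after the job is handed in, with the robot touching nothing.
It also fails if it takes over 56 s, if anything falls off the work surface, if the arm or the gripper's body presses on something with over 40 N, if the wrist force passes 120 N, or if a joint passes its speed limit or range.

ROBOT

A 6-joint arm with a two-finger parallel gripper is mounted at the origin on the work surface. World frame = base frame: x ahead of the robot, y to its left, z up, the work surface at z = 0. Lengths are in m, angles in rad, forces in N, time in s.
With the tool pointing down it reaches from about 0.35 to 0.85 m from the base axis. Payload 8.1 kg.
Tool frame: the origin (TCP) lies where the fingers leave the gripper's body, on its centre line; the fingertips stand 73 mm ahead of it and the grasp point (between the pads) lies 54 mm ahead of it; z points along the fingers, y is the line along which they close (so a half turn about z gives the same grasp; the last joint's range is limited). The gripper opens to 85 mm and grips with 20 to 120 N. Pads are 22 mm wide; open, the fingers measure 114 mm over their backs; the gripper's body (76 mm by 85 mm) begins 54 mm behind the grasp point. The pads swing forward as they close: fully open they stand 13 mm farther back than shut.
Start: joints at [-1.192, 0.13, 1.488, -0, 1.523, -0.085], TCP at [0.268, -0.537, 0.304] pointing down, gripper open.
Joint ranges: [-2.96, 2.96], [-0.89, 2.26], [0.02, 2.5], [-1.34, 4.48], [0, 2.73], [-2.66, 2.66]. Speed limits (rad/s): [2.39, 2.39, 2.79, 3.14, 3.14, 3.14].

INTERFACE

Orientations are given as [roll, pitch, yaw] about the fixed x, y, z axes, in that order (R = Rz(yaw) Ry(pitch) Rx(roll)).
In Python, from bench import robot gives the robot as it stands. Calls block until the motion is done:
- robot.goto(position, orientation): joint-space move of the TCP to a pose.
- robot.move_linear(position, orientation=None, max_speed=0.15): straight line of the TCP; orientation=None keeps the orientation; max_speed is the mean speed in m/s.
- robot.goto_joints(angles): joint-space move.
- robot.command_gripper(opening, strength=None): finger opening in m; strength is the grip in N (None keeps the last); returns when the fingers have stopped.
- robot.hold(seconds).
- robot.solve_ik(position, orientation): joint angles nearest the present ones, or None.
- robot.read_camera(name): name is "scene" or "side" or "wrist"; returns the picture (480x640x3 uint8, red, green, blue); there is no depth.
- robot.calibration(name): a dict with "fx", "fy", "cx", "cy" (pixels), "D" ([k1, k2, p1, p2, k3] as OpenCV has them; the pictures are not rectified), "world_to_cam" (4x4, takes a point from world to camera coordinates). Camera axes: x right, y down, z forward; pixel columns grow to the right and rows downward; lengths in m; the calibration is good to about 2 mm. A picture is of the moment at which its call begins: read the wrist's pose just before it. calibration takes no time and is no camera call; for the wrist camera it gives the pose at the moment of the call.
A pose or a line that the arm cannot do raises robot.PlanningError and nothing moves.
- robot.finish_job(): hands the job in; it is judged then, once.
Trained networks look in the newest picture that a camera, given by its name, has taken for a name from the list of things; names that differ only in an ending like _2 or _b are one class to them, and where a whole thing is asked for, a point or a joint stands for the part that bears it (a point fixed in the world has none). Each returns a list of dicts, best first, with "score" (0 to 1); they miss things now and then, are a little off and sometimes report something else, mostly with a low value. They report only what shows in the picture. A call takes as long as a camera call. They do not tell look-alikes from the thing itself.
- robot.boxes_of(camera, thing): "box" ([left, top, right, bottom] in pixels, round what is visible of it).
- robot.masks_of(camera, thing): "mask" (480x640 bool, what is visible of it) and "box" ([left, top, right, bottom] in pixels, round what is visible of it).
- robot.pinpoint(camera, thing): "location" ([row, column] in pixels: a listed point, or the origin of a listed thing).
Readings, each from a call of its own:
- robot.read_t(): time.
- robot.read_joints(): joint angles.
- robot.read_qd(): joint speeds.
- robot.read_joint_torque(): joint torques, N m.
- robot.read_eef_pos(): TCP position.
- robot.read_eef_rot(): TCP orientation.
- robot.read_ft_force(): force on the tool from outside, world axes, zero at the start.
- robot.read_wrist_torque(): the same for the moment, N m.
- robot.read_gripper_width(): finger opening in m.
- robot.read_grip_force(): force on a finger pad.
Only numpy, scipy, OpenCV 4.12 (cv2) and the standard library are available. Lean on these libraries where they do the work, as an engineer would, in place of code of your own. Each camera call takes 0.05 s, during which the arm holds its last target. There are 200 camera calls.

## Working session

There is one attempt and no reset: what is moved stays moved. The work goes in short steps, each a Python script; the robot and the scene stay as the last script left them, time stands still between calls to the robot, and variables do not carry over. Pictures are saved under pics/ and viewed, at most 10 in all, crops included, and the job is handed in when it is done.

```bash
mkdir -p pics
python3 - <<'E'
from bench import robot
import cv2,numpy as np
for c in ["scene","side"]:
    im=robot.read_camera(c); cv2.imwrite(f"pics/{c}0.png",im[:,:,::-1])
    k=robot.calibration(c); print(c,k["fx"],np.round(np.linalg.inv(k["world_to_cam"])[:3,[2,3]],3).tolist())
    for t in ["clip_a_pivot","clip_a_rib","tin","frame"]:
        print(t,[(np.round(d["location"],1).tolist(),round(d["score"],2)) for d in robot.pinpoint(c,t)])
print(robot.read_t())
E
```

```text
scene 543.665164922888 [[-0.52, 1.249], [-0.556, 0.812], [-0.648, 0.943]]
clip_a_pivot [([234.1, 243.9], 0.95)]
clip_a_rib [([225.8, 237.6], 0.49)]
tin [([268.6, 375.0], 0.82), ([218.8, 278.0], 0.81), ([269.0, 332.3], 0.79), ([237.4, 372.9], 0.79), ([235.0, 301.4], 0.7), ([290.1, 292.8], 0.61)]
frame []
side 450.5085757513649 [[0.402, 0.068], [-0.562, 0.639], [-0.723, 0.855]]
clip_a_pivot [([195.9, 299.5], 0.9), ([217.4, 324.7], 0.4), ([197.2, 352.3], 0.38)]
clip_a_rib [([184.0, 310.4], 0.57), ([343.0, 210.1], 0.54), ([238.2, 359.0], 0.29), ([214.4, 325.4], 0.28)]
tin [([297.0, 325.7], 0.84), ([300.3, 278.6], 0.79), ([264.5, 273.9], 0.73), ([241.6, 241.1], 0.6), ([216.9, 327.1], 0.57)]
frame []
0.5
```

View pics/scene0.png

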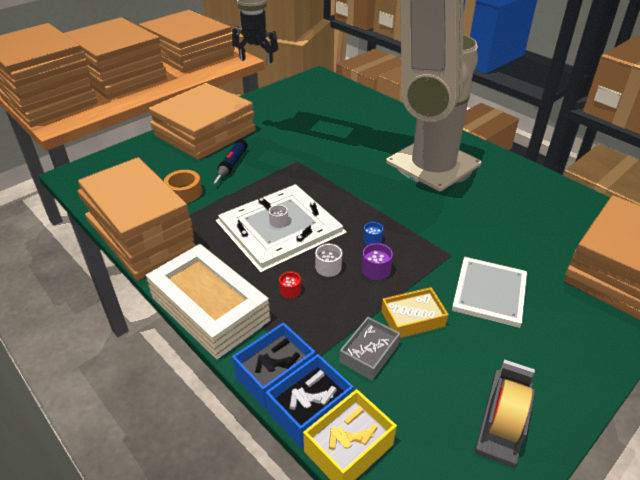

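View pics/side0.png

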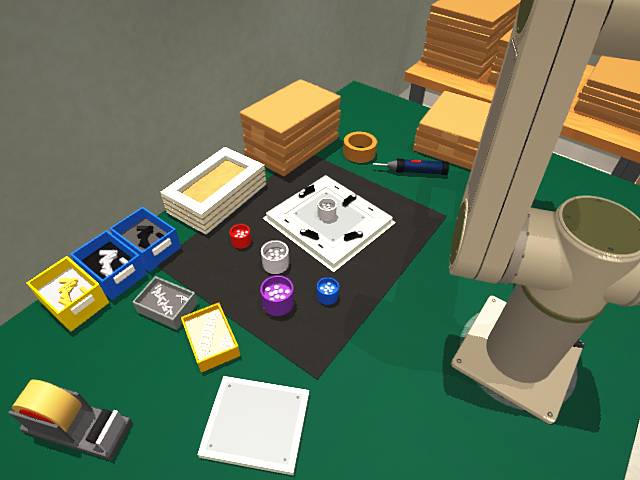

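The frame sits at about (280,225) in scene and (330,220) in side, with its four black buttons. The tin meant is the white one on the cover, scene (278,215). Look-alikes are the larger white tin (328,260), blue (373,232), purple (377,260) and red (290,285). I'll check this close up with the wrist camera.

```bash
cat > h.py <<'E'
from bench import robot
import cv2,numpy as np
def ray(k,px,z):
    K=np.array([[k["fx"],0,k["cx"]],[0,k["fy"],k["cy"]],[0,0,1]])
    n=cv2.undistortPoints(np.array([[px]],float),K,np.array(k["D"]))[0,0]
    M=np.linalg.inv(k["world_to_cam"]); d=M[:3,:3]@[n[0],n[1],1]; o=M[:3,3]
    return o+d*(z-o[2])/d[2]
def proj(k,P):
    W=np.array(k["world_to_cam"]);K=np.array([[k["fx"],0,k["cx"]],[0,k["fy"],k["cy"]],[0,0,1]])
    return cv2.projectPoints(np.atleast_2d(P).astype(float),cv2.Rodrigues(W[:3,:3])[0],W[:3,3],K,np.array(k["D"]))[0][:,0]
E
python3 - <<'E'
from h import *
p=ray(robot.calibration("scene"),(278,218.8),.024);q=ray(robot.calibration("side"),(327.1,216.9),.024)
print(p,q)
W=np.array(robot.calibration("wrist")["world_to_cam"]);M=np.linalg.inv(W)
from scipy.spatial.transform import Rotation as R
T=np.eye(4);r=robot.read_eef_rot();print(r);T[:3,:3]=R.from_euler("xyz",r).as_matrix();T[:3,3]=robot.read_eef_pos()
C=np.linalg.inv(T)@M;print(np.round(C,3))
c=(p+q)/2
# place TCP so that the camera axis hits c from camera 0.33 m above it
for yaw in (r[2],0,1.57,-1.57,3.14):
  Rt=R.from_euler("xyz",[np.pi,0,yaw]).as_matrix(); d=Rt@C[:3,2]; cam=c-d*(.36/-d[2]); tcp=cam-Rt@C[:3,3]
  s=robot.solve_ik(tcp,[np.pi,0,yaw]);print(yaw,tcp,None if s is None else np.round(s,2))
E
```

```text
[ 0.55524002 -0.09277824  0.024     ] [ 0.55708645 -0.07752507  0.024     ]
[-3.14149879e+00 -3.13088866e-05  4.63833110e-01]
[[-0.001 -0.954 -0.3    0.076]
 [ 1.    -0.001 -0.    -0.001]
 [-0.    -0.3    0.954 -0.069]
 [ 0.     0.     0.     1.   ]]
0.46383311035714603 [ 0.58964703 -0.06933491  0.31527183] [-0.2   0.11  1.49 -0.    1.54  0.9 ]
0 [ 0.59318536 -0.085986    0.31527183] [-0.23  0.12  1.47 -0.    1.54  1.34]
1.57 [ 0.55702706 -0.0481302   0.31527183] [-0.18  0.02  1.59  0.    1.54 -0.18]
-1.57 [ 0.55535837 -0.12217443  0.31527183] None
3.14 [ 0.51914249 -0.08425834  0.31527183] [-0.26 -0.08  1.68  0.    1.54 -1.83]
```

Run:
```python
from h import *
robot.goto([.590,-.069,.33],[np.pi,0,.464])
robot.command_gripper(0.0)
k=robot.calibration("wrist")
im=robot.read_camera("wrist");cv2.imwrite("pics/w1.png",im[:,:,::-1])
for s in "abcd":
  for t,z in (("pivot",.025),("rib",.040)):
    n=f"clip_{s}_{t}"
    print(n,[(np.round(d["location"][::-1]).tolist(),np.round(ray(k,d["location"][::-1],z)[:2],4).tolist(),round(d["score"],2)) for d in robot.pinpoint("wrist",n)])
    if s!="a" : pass
  
print("tin",[(np.round(d["location"][::-1]).tolist(),np.round(ray(k,d["location"][::-1],.024),4).tolist(),round(d["score"],2)) for d in robot.pinpoint("wrist","tin")])
print(robot.read_t())
```

```text
clip_a_pivot [([379.0, 161.0], [0.661, -0.1046], 0.83), ([269.0, 303.0], [0.4506, -0.0682], 0.66)]
clip_a_rib [([397.0, 177.0], [0.6548, -0.127], 0.8)]
clip_b_pivot [([252.0, 185.0], [0.576, 0.008], 0.66)]
clip_b_rib [([236.0, 213.0], [0.5433, 0.0097], 0.82), ([266.0, 303.0], [0.4583, -0.0636], 0.69)]
clip_c_pivot [([270.0, 303.0], [0.4524, -0.0694], 0.79)]
clip_c_rib [([254.0, 287.0], [0.4704, -0.0425], 0.87), ([376.0, 159.0], [0.661, -0.0985], 0.73)]
clip_d_pivot [([388.0, 279.0], [0.5448, -0.1836], 0.68)]
clip_d_rib [([368.0, 269.0], [0.5495, -0.1502], 0.84)]
tin [([162.0, 141.0], [0.5763, 0.1125, 0.024], 0.89), ([69.0, 171.0], [0.4996, 0.1957, 0.024], 0.77), ([255.0, 290.0], [0.4592, -0.0457, 0.024], 0.65), ([322.0, 231.0], [0.5626, -0.0855, 0.024], 0.61), ([123.0, 257.0], [0.4278, 0.1121, 0.024], 0.61)]
3.8083
```

View pics/w1.png

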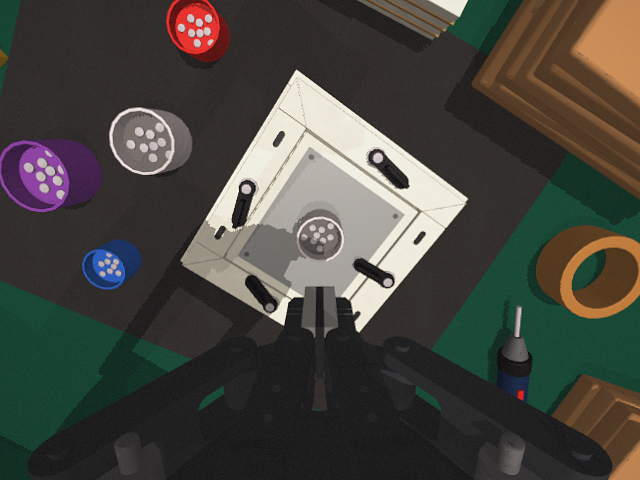

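The close view confirms the choice: the white tin at (320,238) is on the cover. The rivets are a (377,157), b (247,188), c (270,307) and d (388,282). The distances a–c 212 mm and b–d 194 mm match the 214/194 given. Frame centre is about (0.5585,-0.0873), yaw -0.166. Angles are roughly a +1.47, b -1.46, c +1.15, d 0.03. Pushing a first, stopping short.

```bash
cat >> h.py <<'E'
C=np.array([.5585,-.0873]);Y=-.166
INW=dict(a=np.pi+Y,b=Y-np.pi/2,c=Y,d=Y+np.pi/2); DI=dict(a=.107,b=.097,c=.107,d=.097); S=dict(a=1,b=-1,c=1)
u=lambda a:np.array([np.cos(a),np.sin(a)])
def pivot(s): return C-DI[s]*u(INW[s])
def tool(s,th,r=.030,off=.0135):
    phi=INW[s]+th; n=phi+S[s]*np.pi/2
    yaw=(n+1.0)%np.pi-1.0
    # keep yaw in about [0.9,4.04]
    yaw=(n-.9)%np.pi+.9
    return pivot(s)+r*u(phi)+off*u(n),[np.pi,0,yaw]
def push(s,ths,z=.110,sp=.04):
    for th in ths:
        p,o=tool(s,th); robot.move_linear([*p,z],o,max_speed=sp)
        print(round(th,2),np.round(robot.read_ft_force(),2),round(robot.read_t(),2))
E
python3 - <<'E'
from h import *
k=robot.calibration("wrist");print("box",ray(k,(475,85),0),ray(k,(440,35),0))
for s in "abc":
    print(s,pivot(s),[ (np.round(tool(s,S[s]*t)[0],3).tolist(),round(tool(s,S[s]*t)[1][2],2)) for t in(1.85,1,0)])
p,o=tool("a",1.85)
robot.goto([*p,.19],o); print(robot.read_t())
robot.move_linear([*p,.110],o,max_speed=.1);print(robot.read_ft_force(),robot.read_t())
im=robot.read_camera("wrist");cv2.imwrite("pics/w2.png",im[:,:,::-1])
E
```

```text
box [ 0.77871288 -0.16347832  0.        ] [ 0.80255461 -0.10338907  0.        ]
a [ 0.66402914 -0.10498054] [([0.681, -0.133], 3.25), ([0.654, -0.136], 2.4), ([0.632, -0.113], 1.4)]
b [0.57452815 0.0083666 ] [([0.553, 0.033], 1.13), ([0.542, 0.009], 1.98), ([0.556, -0.019], 2.98)]
c [ 0.45297086 -0.06961946] [([0.436, -0.041], 3.25), ([0.463, -0.038], 2.4), ([0.485, -0.061], 1.4)]
6.2333
[ 1.17639818 -0.43951853  0.29881522] 7.1833
```

View pics/w2.png

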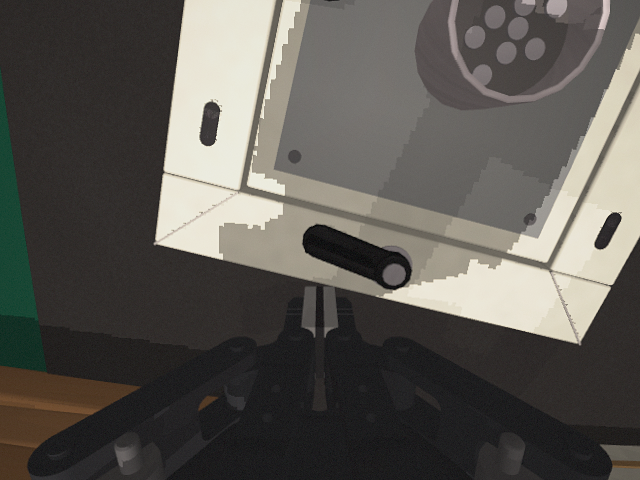

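The tip at (320,288) stands just outside clip_a's arm (315–400, 240–270), clear of it, as planned. Now push.

```bash
cat >> h.py <<'E'
def look(name,s,z=.19,bk=0):
    k=robot.calibration("wrist");im=robot.read_camera("wrist");cv2.imwrite(f"pics/{name}.png",im[:,:,::-1])
    for t,zz in (("pivot",.025),("rib",.040)):
        print(t,[(np.round(d["location"][::-1]).tolist(),np.round(ray(k,d["location"][::-1],zz)[:2],4).tolist(),round(d["score"],2)) for d in robot.pinpoint("wrist",f"clip_{s}_{t}")])
    return im,k
E
python3 - <<'E'
from h import *
push("a",np.arange(1.6,.05,-.25).tolist()+[.1])
im,k=look("w3","a")
E
```

```text
1.6 [ 0.59 -0.53  0.54] 7.63
1.35 [-0.87  0.61  0.5 ] 8.03
1.1 [ 0.   -0.56  0.04] 8.43
0.85 [-0.04  0.42 -0.52] 8.83
0.6 [ 1.33 -1.11  0.29] 9.23
0.35 [0.66 0.36 0.82] 9.63
0.1 [ 0.5  -0.14  0.02] 10.03
0.1 [ 0.36  0.19 -0.32] 10.28
pivot [([317.0, 275.0], [0.6317, -0.1062], 0.64), ([381.0, 262.0], [0.6636, -0.1014], 0.55)]
rib []
```

View pics/w3.png

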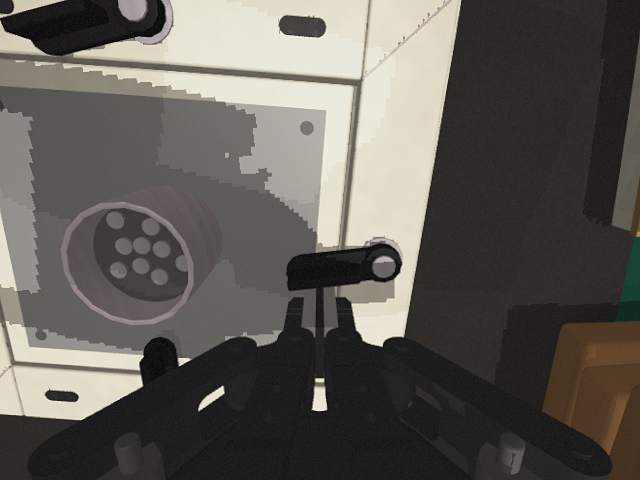

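Clip_a's arm, rivet (383,265) to tip (290,272), is nearly home with the tip behind it. About 0.1 rad remains, as commanded. I'll finish a, then do b and c the same way, then measure all from above.

```bash
cat >> h.py <<'E'
def retract(s,th,up=.17):
    p,o=tool(s,th,off=.024); robot.move_linear([*p,.110],o,max_speed=.06); robot.move_linear([*p,up],o,max_speed=.15)
def full(s,th0,end=0.):
    p,o=tool(s,S[s]*th0,off=.017); robot.goto([*p,.17],o); robot.move_linear([*p,.110],o,max_speed=.12)
    push(s,[S[s]*t for t in np.linspace(th0-.2,end,8)]); retract(s,S[s]*end)
E
python3 - <<'E'
from h import *
push("a",[0.]);retract("a",0)
full("b",1.85); full("c",1.6)
robot.goto([.590,-.069,.33],[np.pi,0,.464])
look("w4","a");print(robot.read_t())
E
```

```text
0.0 [-0.95  0.11  0.44] 10.68
-1.65 [ 0.46 -1.07  0.11] 13.35
-1.41 [-0.59  0.75 -0.68] 13.73
-1.18 [-0.12  0.99  0.09] 14.12
-0.94 [0.16 0.11 0.03] 14.5
-0.71 [ 0.55  0.42 -0.2 ] 14.88
-0.47 [-0.68 -0.03 -1.01] 15.27
-0.24 [-0.04  0.42  0.07] 15.65
-0.0 [ 0.87  0.47 -0.41] 16.03
1.4 [ 0.33 -0.75  0.12] 18.47
1.2 [ 0.19 -0.76  0.95] 18.82
1.0 [-0.27 -0.17 -0.15] 19.17
0.8 [ 0.19  0.55 -0.04] 19.52
0.6 [-0.08  0.18 -0.47] 19.87
0.4 [ 0.16 -0.03 -0.29] 20.22
0.2 [0.77 0.28 0.  ] 20.57
0.0 [-0.11 -0.79  0.62] 20.92
pivot [([379.0, 157.0], [0.663, -0.1019], 0.59)]
rib [([364.0, 181.0], [0.6342, -0.0978], 0.71), ([274.0, 203.0], [0.5701, -0.023], 0.32)]
22.8417
```

View pics/w4.png

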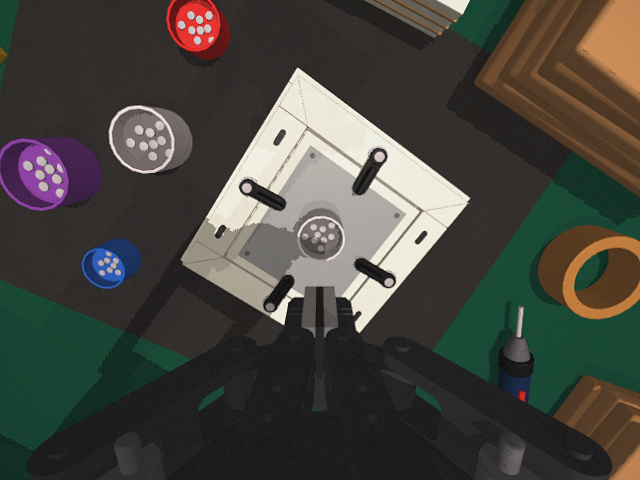

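All four buttons point inward: rivets a (379,156), b (247,187), c (270,307), d (389,282). The tin at (320,238) and the frame are unmoved. For the exact angles I'll fit the button's silhouette in close views.

```bash
cat >> h.py <<'E'
from scipy.optimize import minimize
from scipy.spatial.transform import Rotation as R
def box(P,phi,x0,x1,w,z0,z1):
    e=u(phi);f=u(phi+np.pi/2)
    return [[*(P+x*e+y*f),z] for x in(x0,x1) for y in(-w/2,w/2) for z in(z0,z1)]
def sil(k,P,phi,sc=4):
    m=np.zeros((480,640),np.uint8)
    for b in (box(P,phi,.0,.038,.016,.026,.032),box(P,phi,.012,.044,.005,.032,.046)):
        h=cv2.convexHull(proj(k,b).astype(np.float32)); cv2.fillConvexPoly(m,np.round(h*16).astype(np.int32),1,shift=4)
    t=np.linspace(0,2*np.pi,40); 
    c=[[*(P+.038*u(phi)+.008*u(a)),z] for a in t for z in(.026,.032)]
    cv2.fillConvexPoly(m,np.round(cv2.convexHull(proj(k,c).astype(np.float32))*16).astype(np.int32),1,shift=4)
    return m
def fit(im,k,s):
    P0=pivot(s);best=None
    blk=(im.max(2)<42).astype(np.uint8)
    roi=np.zeros_like(blk);pp=[[*(P0+r*u(INW[s])+y*u(INW[s]+np.pi/2)),.03] for r in(.012,.058) for y in(-.02,.02)]
    cv2.fillConvexPoly(roi,cv2.convexHull(proj(k,pp).astype(np.float32)).astype(np.int32),1)
    blk*=roi; n,l,st,_=cv2.connectedComponentsWithStats(blk)
    blk=(l==1+np.argmax(st[1:,4])).astype(np.uint8); B=cv2.GaussianBlur(blk*255.,(0,0),2)
    def cost(v):
        m=sil(k,P0+v[:2]*.01,INW[s]+v[2]*.1)*roi
        return np.mean((cv2.GaussianBlur(m*255.,(0,0),2)-B)**2)/max(1,np.mean(B**2))
    for t in (-1.5,0,1.5):
        r=minimize(cost,[0,0,t],method="Nelder-Mead",options=dict(initial_simplex=np.array([[0,0,t],[.4,0,t],[0,.4,t],[0,0,t+1]])))
        if best is None or r.fun<best.fun: best=r
    print(s,"dxy mm",np.round(best.x[:2]*10,1),"th",round(best.x[2]*.1,3),"cost",round(best.fun,3))
    o=im.copy(); m=sil(k,P0+best.x[:2]*.01,INW[s]+best.x[2]*.1)
    cs,_=cv2.findContours(m,cv2.RETR_EXTERNAL,cv2.CHAIN_APPROX_NONE);cv2.drawContours(o,cs,-1,(255,0,0),1)
    return best.x,o
def closelook(s,yaw,h=.25,name=None):
    Cm=np.array([[-.001,-.954,-.3,.076],[1,-.001,0,-.001],[0,-.3,.954,-.069],[0,0,0,1]])
    q=np.array([*(pivot(s)+.028*u(INW[s])),.03]);Rt=R.from_euler("xyz",[np.pi,0,yaw]).as_matrix();d=Rt@Cm[:3,2]
    tcp=q-d*(h/-d[2])-Rt@Cm[:3,3]; robot.goto(tcp,[np.pi,0,yaw])
    k=robot.calibration("wrist");im=robot.read_camera("wrist");np.savez(f"v_{s}.npz",im=im,**{a:np.array(b) for a,b in k.items()})
    return im,k
E
python3 - <<'E'
from h import *
tiles=[]
for s,y in (("a",Y),("b",Y+np.pi/2),("c",Y+np.pi),("d",Y+np.pi/2)):
    im,k=closelook(s,y); x,o=fit(im,k,s)
    c=proj(k,[*(pivot(s)+.028*u(INW[s])),.03])[0].astype(int); y0=max(0,c[1]-140);x0=max(0,c[0]-190)
    tiles.append(cv2.resize(o[y0:y0+280,x0:x0+380],(380,280))); print(robot.read_t())
cv2.imwrite("pics/fit.png",np.vstack([np.hstack(tiles[:2]),np.hstack(tiles[2:])])[:,:,::-1])
E
```

```text
a dxy mm [1.9 3.4] th 0.08 cost 0.119
23.5167
b dxy mm [-1.9  7.3] th 0.061 cost 0.08
24.875
c dxy mm [-40.9   8.9] th 0.306 cost 1.0
26.4333
d dxy mm [0.3 0.5] th 0.073 cost 0.074
27.8
```

View pics/fit.png

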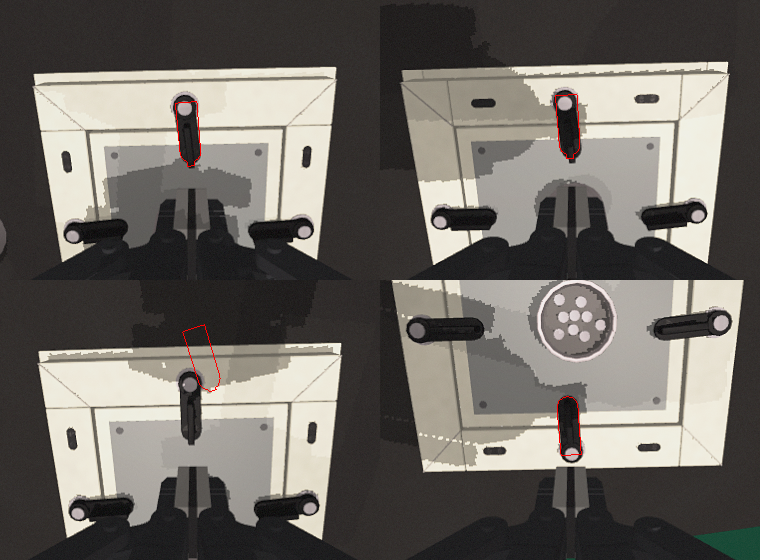

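The arms at a, b and d fit well. The c fit failed because of its threshold. The rails are slightly rotated against my assumed yaw, so I'll measure the frame yaw from the rail edges in the same saved pictures.

```bash
sed -i 's/max(2)<42/max(2)<TH/; s/(.012,.058) for y/(.010,.075) for y/; s/l==1+np.argmax(st\[1:,4\])/l==1+np.argmax(st[1:,4])/' h.py; echo 'TH=58' >>h.py
python3 - <<'E'
from h import *
tiles=[]
for s in "abcd":
    v=np.load(f"v_{s}.npz");im=v["im"];k={a:(v[a] if v[a].ndim else float(v[a])) for a in v.files if a!="im"}
    x,o=fit(im,k,s)
    w=(im.min(2)>95).astype(np.uint8); w=cv2.morphologyEx(w,cv2.MORPH_OPEN,np.ones((3,3)));n,l,st,_=cv2.connectedComponentsWithStats(w);w=l==1+np.argmax(st[1:,4])
    c=np.where(w.any(0))[0]; cols=np.arange(c[0]+25,c[-1]-25)
    rows=np.array([np.where(w[:,q])[0][-1 if s=="d" else 0] if w[:,q].any() else -1 for q in cols]);
    med=np.median(rows);g=abs(rows-med)<12
    pts=np.array([ray(k,(float(q),float(r)),.01)[:2] for q,r in zip(cols[g],rows[g])])
    L=cv2.fitLine(pts.astype(np.float32),cv2.DIST_HUBER,0,1e-4,1e-4).ravel()
    ang=np.arctan2(L[1],L[0])-(INW[s]+np.pi/2); ang=(ang+np.pi/2)%np.pi-np.pi/2
    res=abs((pts-L[2:])@[-L[1],L[0]])
    print(s,"frame yaw err vs Y",round(ang,4),"n",len(pts),"res mm",round(np.median(res)*1e3,2))
    q=proj(k,[*(pivot(s)+.028*u(INW[s])),.03])[0].astype(int); y0=max(0,q[1]-100);x0=max(0,q[0]-100)
    for a,b in zip(cols[g],rows[g]): o[b,a]=(255,0,255)
    tiles.append(cv2.resize(o[y0:y0+200,x0:x0+200],(400,300)))
cv2.imwrite("pics/fit2.png",np.vstack([np.hstack(tiles[:2]),np.hstack(tiles[2:])])[:,:,::-1])
E
```

```text
a dxy mm [1.8 5.1] th 0.126 cost 0.019
a frame yaw err vs Y 0.0256 n 252 res mm 0.19
b dxy mm [-3.   5.2] th 0.106 cost 0.016
b frame yaw err vs Y 0.0255 n 276 res mm 0.21
c dxy mm [-4.1  0.8] th 0.006 cost 0.042
c frame yaw err vs Y 0.0225 n 251 res mm 0.19
d dxy mm [0.8 0.9] th 0.073 cost 0.02
d frame yaw err vs Y 0.0238 n 302 res mm 0.29
```

View pics/fit2.png

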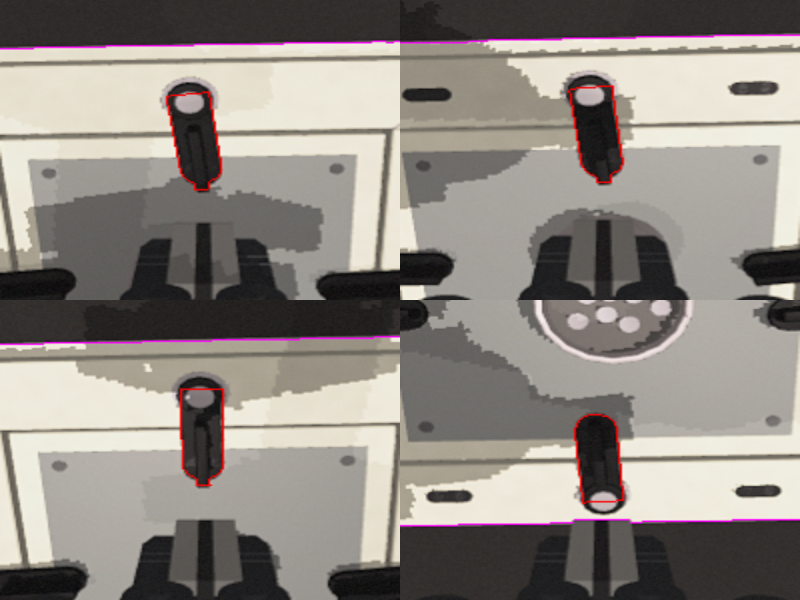

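The fits are tight, and the frame yaw is -0.1415 consistently. True angles are a +0.10, b +0.08 (slightly past), c -0.02, d +0.05 (untouched). I'll correct a from its plus side and b from the other side, then re-measure.

Run:
```python
from h import *
import h
def fix(s,end):
    p,o=tool(s,.25,off=.020); robot.goto([*p,.17],o); robot.move_linear([*p,.110],o,max_speed=.12)
    push(s,[.12,.04,end],sp=.03); retract(s,end)
h.S["b"]=1
fix("b",-.075); fix("a",-.105)
for s,y in (("a",Y),("b",Y+np.pi/2)):
    im,k=closelook(s,y); x,o=fit(im,k,s); print(s,"true th",x[2]*.1-.0245)
    cv2.imwrite(f"pics/fin_{s}.png",o[:,:,::-1])
print(robot.read_t())
```

```text
0.12 [-0.22 -0.55  0.33] 30.36
0.04 [ 0.3   0.38 -0.28] 30.61
-0.07 [-0.43  0.55  0.41] 30.88
0.12 [0.05 0.78 0.3 ] 33.93
0.04 [0.67 0.14 0.06] 34.18
-0.1 [0.32 0.48 0.47] 34.49
a dxy mm [1.5 4.2] th 0.003 cost 0.016
a true th -0.02120246661779052
b dxy mm [-3.   5.2] th 0.002 cost 0.013
b true th -0.0224801001545709
38.1167
```

View pics/fin_b.png

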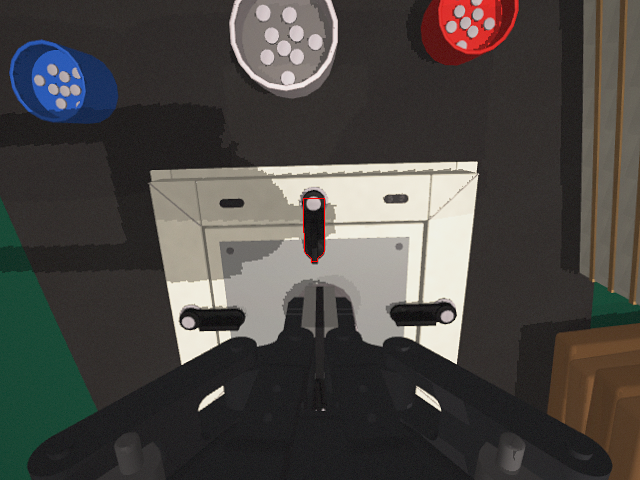

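Buttons b (313,230), a (425,315) and c (212,320) all stand square. The frame is in place and the gripper is clear of everything, so I'm handing in.

```bash
python3 -c "
from bench import robot
print(robot.finish_job())"
```

```text
the job is handed in; nothing more can be done
None
```

I pushed buttons a, b and c home, each measured within about 0.03 rad of square, left d as it was (about 0.05 rad), saw no shift of the frame or the tin in the pictures, and handed the job in after about 38 s on the robot's clock.

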